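Close the packed case and hold it clear of the parcel scale

ROBOT

A 6-joint arm with a two-finger parallel gripper is mounted at the origin on a cart in front of the work surface, level with it; the furniture and walls round the work are solid. World frame = base frame: x ahead of the robot, y to its left, z up, the work surface at z = 0. Lengths are in m, angles in rad, forces in N, time in s.
With the tool pointing down it reaches from about 0.35 to 0.8 m from the base axis. Payload 7.3 kg.
Tool frame: the origin (TCP) lies between the finger pads; the fingertips stand 25 mm ahead of it and the grasp point (between the pads) lies 6 mm ahead of it (r.tip_extent is the distance from the TCP to the fingertips, in m); z points along the fingers, y is the line along which they close (so a half turn about z gives the same grasp; the last joint's range is limited). The gripper opens to 85 mm and grips with 20 to 120 N. Pads are 22 mm wide; open, the fingers measure 114 mm over their backs; the gripper's body (76 mm by 85 mm) begins 54 mm behind the grasp point. The pads swing forward as they close: fully open they stand 13 mm farther back than shut.
Start: joints at [1.002, 0.342, 1.524, -0, 1.275, -0.146], TCP at [0.215, 0.479, 0.256] pointing down, gripper open.
Joint ranges: [-2.53, 2.53], [-0.77, 2.02], [0.04, 2.7], [-1, 4.14], [0.28, 2.66], [-3.11, 3.11]. Speed limits (rad/s): [2.57, 2.57, 3.14, 3.14, 3.14, 3.14].

INTERFACE

Orientations are given as a unit quaternion [x, y, z, w].
In Python, from workcell import r, command_gripper, optics gives the robot as it stands. The module is installed in compiled form; this text tells all that it offers. Calls block until the motion is done:
- r.reach(position, orientation): joint-space move of the TCP to a pose.
- r.move_straight(position, orientation=None, speed=0.15, max_force=None): straight line of the TCP; orientation=None keeps the orientation; speed is the mean speed in m/s. With max_force (N) it stops when the force on the tool has changed by that much, and returns True; else False.
- r.movej(angles): joint-space move.
- command_gripper(opening, force=None): finger opening in m; force is the grip in N (None keeps the last); returns when the fingers have stopped.
- r.hold(seconds).
- r.solve_ik(position, orientation): joint angles nearest the present ones, or None.
- r.read_state(): the state.
- optics.get_image(name): name is "side" or "top" or "wrist"; returns (picture, depth): 400x640x3 uint8, red, green, blue; 400x640 float32, m along the optical axis (not along the pixel's ray), 0 where there is no reading.
- optics.camera_model(name): a dict with "K" (3x3 intrinsics, pixels), "R" (3x3) and "t" (3): a world point X has camera coordinates R X + t; the wrist camera has in their place "tool_from_camera" (4x4, takes a point from camera to tool coordinates, whose origin is the TCP and whose axes are the flange's). Camera axes: x right, y down, z forward; pixel columns grow to the right and rows downward; lengths in m; the calibration is good to about 2 mm. A picture is of the moment at which its call begins: read the wrist's pose just before it. camera_model takes no time and is no camera call.
A pose or a line that the arm cannot do raises r.PlanningError and nothing moves.
- r.finish_job(): hands the job in; it is judged then, once.
The state is a dict: "time_s": time; "joint_positions": joint angles; "dq": joint speeds; "tau": joint torques, N m; "eef_pos": TCP position; "eef_rot": TCP orientation; "contact_force": force on the tool from outside, world axes, zero at the start; "torque": the same for the moment, N m; "grip_width": finger opening in m; "grip_force": force on a finger pad.
Only numpy, scipy, OpenCV 4.12 (cv2) and the standard library are available. Lean on these libraries where they do the work, as an engineer would, in place of code of your own. Each camera call takes 0.05 s, during which the arm holds its last target. There are 200 camera calls.

TASK

The adapter is packed and I need to zero the parcel scale under it: swing the lid of the green case fully shut while the case stands on the scale, then grip the closed case and lift it straight up, keeping it level, to about 12 cm above the scale's platform. Hold it there, still and level over the platform, and finish while still holding it; do not put it down or let go, and leave the other things on the bench where they are.

Things in the scene. Friction and masses are not known exactly. Their poses are not given: they have to be found in the camera images.
- scale: grey bench parcel scale, fixed, 210 (its x) x 220 (its y) mm, with a flat steel platform whose top is 42 mm above the bench. Origin: centre of its underside, on the bench; z up, x points away from the strip with display and keys along its -x side. The case stands on the platform.
- scale_top (a point): centre of the top face of the scale's steel platform (155 x 210 mm, platform 24 mm along the scale's +x from the scale's origin); same axes as the scale
- case: narrow green case on the scale platform, black lid hinged at x=+31, z=+48 mm along its far (+x) side: 62 wide (x) x 150 long (y) mm, body 48 tall, 58 with lid shut, walls 4. Origin: centre of underside, z up. Grip across the smooth 62 mm at mid-length (-x side has 2 mm keeper plates at y=+-45). 0.4 to 0.6 kg in all, centre of mass within 10 mm of mid-length; the robot is on its -x side.
- lid (a joint): lid angle, rad: 0 = shut flat on the case; starts at 1.6 to 1.95 (upright or leaning back, away from the robot), stop at 2.1. Hinge friction (0.03 N m) keeps it at any angle it is left; no catch. The lid is a solid plate 62 x 150 x 10 mm, same outline as the case, with two steel tabs 5 mm proud of its free edge at y=+-45 mm.
- lid_edge (a point): middle of the lid's free long edge, on its outer face: 62 mm from the hinge line; with the lid shut it is at x = -31, z = +58 mm in the case, with the lid open it is high up on the lid's +x side
- adapter: black power adapter lying inside the case, 46 x 88 (with pins) x 32 tall, origin at the centre of its underside; it is already packed and can slide a little along the case
- flux_bottle: bystander, to be left alone: white plastic bottle with a red cap, 46 mm across, 116 tall, standing upright; sizes in mm, origin at the centre of its underside
- carton_tiny: bystander, to be left alone: small closed brown carton, 61 x 60 x 50 tall; sizes in mm, origin at the centre of its underside
- stapler: bystander, to be left alone: teal stapler, 34 x 160 x 60 tall; sizes in mm, origin at the centre of its underside
- battery_pack: bystander, to be left alone: black tool battery, 52 x 90 x 50 tall; sizes in mm, origin at the centre of its underside
Mind the look-alikes: they are no part of the job. Leave any blue look-alike of the case alone. What is shaped like the adapter but red is not meant.

How it is judged:
By the outcome, as a careful person would: the job done as asked, in the order asked, and still so for the second after the job is handed in, while the arm keeps its last pose, push and grip.
It also fails if it takes over 42 s, if anything falls off the work surface, if the arm or the gripper's body presses on something with over 40 N, if the wrist force passes 120 N, or if a joint passes its speed limit or range.

## Working session

There is one attempt and no reset: what is moved stays moved. The work goes in short steps, each a Python script; the robot and the scene stay as the last script left them, time stands still between calls to the robot, and variables do not carry over. Pictures are saved under pics/ and viewed, at most 10 in all, crops included, and the job is handed in when it is done.

```bash
mkdir -p pics
python3 - <<'E'
from workcell import r,command_gripper,optics
import cv2,numpy as np
for n in("side","top"):
    p,d=optics.get_image(n); cv2.imwrite(f"pics/{n}0.png",cv2.cvtColor(p,cv2.COLOR_RGB2BGR)); np.save(f"pics/{n}0.npy",d)
    m=optics.camera_model(n); print(n,{k:np.round(v,3).tolist() for k,v in m.items()})
s=r.read_state();print(s["time_s"],s["eef_rot"])
print(optics.camera_model("wrist"),r.tip_extent)
E
```

```text
side {'K': [[475.906, 0.0, 311.231], [0.0, 475.906, 192.496], [0.0, 0.0, 1.0]], 'R': [[0.947, -0.32, -0.023], [-0.206, -0.552, -0.808], [0.245, 0.77, -0.589]], 't': [-0.59, 0.19, 1.261]}
top {'K': [[361.733, 0.0, 324.418], [0.0, 361.733, 198.719], [0.0, 0.0, 1.0]], 'R': [[-0.119, -0.993, 0.001], [-0.97, 0.116, -0.213], [0.212, -0.026, -0.977]], 't': [0.022, 0.646, 1.149]}
0.1 [ 2.09830469e-01  9.77737555e-01 -6.24633324e-04 -2.38609434e-04]
{'K': array([[304.61010709,   0.        , 314.18572495],
       [  0.        , 304.61010709, 199.12012944],
       [  0.        ,   0.        ,   1.        ]]), 'tool_from_camera': array([[-2.67539902e-04, -9.59140374e-01, -2.82930507e-01,
         7.11082503e-02],
       [ 9.99999363e-01,  5.36062655e-05, -1.12732865e-03,
        -2.98618870e-04],
       [ 1.09643327e-03, -2.82930628e-01,  9.59139749e-01,
        -1.17076070e-01],
       [ 0.00000000e+00,  0.00000000e+00,  0.00000000e+00,
         1.00000000e+00]])} 0.025
```

View pics/side0.png

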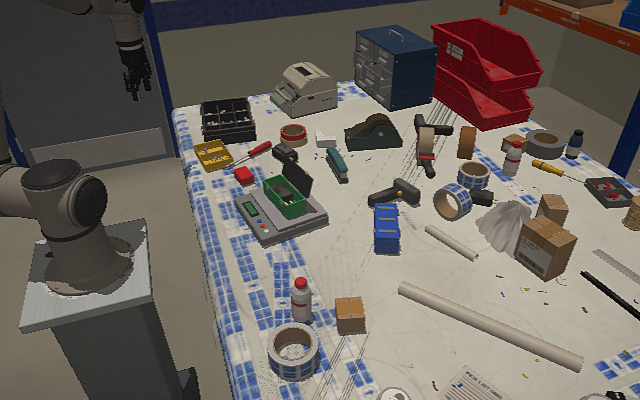

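View pics/top0.png

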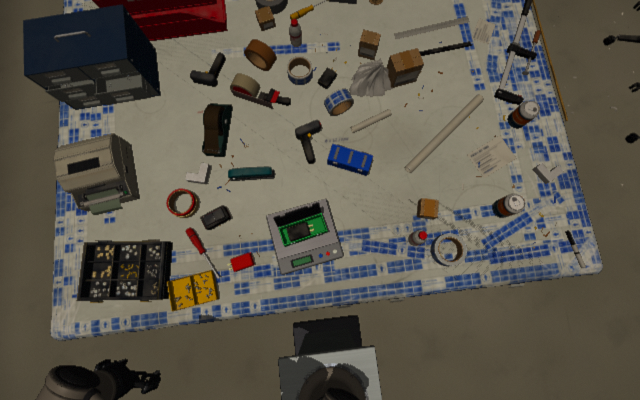

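The side view shows the green case on the scale at (287,200), with its black lid up at (298,180). In the top view it is at (303,232). The candidates are the green case on the scale and the blue case (side 386,228; top 350,158), which is the look-alike. The red adapter-like block (side 243,176) isn't meant either. I choose the green case and will check it in a close crop.

Run:
```python
import cv2,numpy as np
a=cv2.imread("pics/side0.png")[150:250,225:335]; b=cv2.imread("pics/top0.png")[190:280,255:355]
a=cv2.resize(a,(440*1,400),interpolation=cv2.INTER_CUBIC); b=cv2.resize(b,(400,360),interpolation=cv2.INTER_CUBIC)
a=cv2.resize(a,(400,364))[:360]
cv2.imwrite("pics/crop1.png",np.hstack([cv2.convertScaleAbs(a,alpha=1.5),cv2.convertScaleAbs(b,alpha=1.5)]))
```

```text
(no output)
```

View pics/crop1.png

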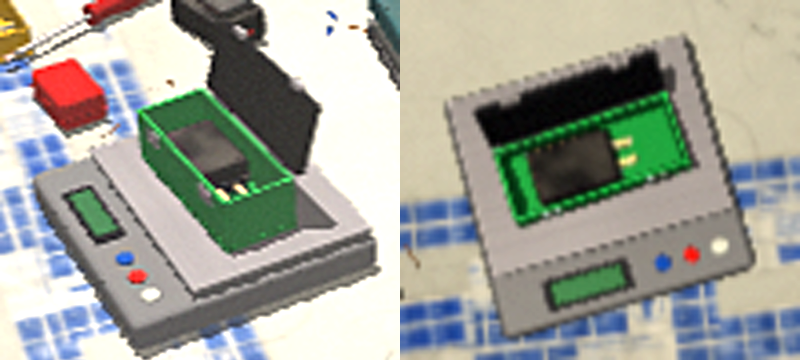

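The crop confirms it: green case on the grey scale, black lid open on the far side, black adapter inside. I'll locate it from depth and colour in both views.

```bash
cat > h.py <<'E'
from workcell import r,command_gripper,optics
import cv2,numpy as np
from scipy.spatial.transform import Rotation as Rn
def pts(p,d,m,s=None):
    v,u=np.mgrid[:400,:640]; K=m["K"]
    c=np.stack([(u-K[0,2])/K[0,0]*d,(v-K[1,2])/K[1,1]*d,d],-1)
    if "R" in m: return (c-m["t"])@m["R"]
    T=m["tool_from_camera"]; c=c@T[:3,:3].T+T[:3,3]
    return c@Rn.from_quat(s["eef_rot"]).as_matrix().T+s["eef_pos"]
def green(p,d):
    h=cv2.cvtColor(p,cv2.COLOR_RGB2HSV); return (h[...,0]>50)&(h[...,0]<80)&(h[...,1]>130)&(h[...,2]>30)&(d>0)
def rep(X,g):
    G=X[g]; c=np.median(G,0); G=G[np.linalg.norm(G-c,axis=1)<.12]
    print("green n",len(G),"z pct",np.percentile(G[:,2],[1,50,95,99.5]).round(4))
    zt=np.percentile(G[:,2],99.5); rim=G[G[:,2]>zt-.006]
    for nm,Q in(("all",G),("rim",rim)):
        (cx,cy),(w,h),a=cv2.minAreaRect((Q[:,:2]*1000).astype(np.float32)); print(nm,len(Q),cx,cy,w,h,a)
    return c
E
python3 - <<'E'
from h import *
for n in("side","top"):
    p=cv2.cvtColor(cv2.imread(f"pics/{n}0.png"),cv2.COLOR_BGR2RGB); d=np.load(f"pics/{n}0.npy")
    X=pts(p,d,optics.camera_model(n)); g=green(p,d)
    g[:190 if n=="top" else 150]=0; g[280:]=0; g[:,:250]=0; g[:,360:]=0
    # drop display: z>0.05
    g&=(X[...,2]>.05)
    c=rep(X,g)
    near=(np.linalg.norm(X[...,:2]-c[:2],axis=-1)<.16)&(d>0)
    dark=near&(p.max(-1)<60)&(X[...,2]>.10); L=X[dark]
    print("lid",len(L),L.mean(0),np.percentile(L,[2,98],axis=0).round(3).tolist())
E
```

```text
green n 175 z pct [0.0533 0.0868 0.0905 0.0925]
all 175 550.3961791992188 27.398292541503906 63.55333709716797 153.49090576171875 12.44918155670166
rim 92 550.4466552734375 27.294029235839844 63.54645538330078 150.6488494873047 12.48580551147461
lid 532 [0.59368171 0.03050893 0.12544598] [[0.574, -0.035, 0.101], [0.614, 0.105, 0.148]]
green n 311 z pct [0.0502 0.0863 0.0935 0.0951]
all 311 549.9296264648438 27.822525024414062 63.1010856628418 149.0215606689453 12.113447189331055
rim 104 550.1293334960938 27.95922088623047 63.00004196166992 148.64773559570312 12.329752922058105
lid 435 [0.59229329 0.03820935 0.1298581 ] [[0.572, -0.032, 0.102], [0.613, 0.107, 0.151]]
```

```bash
cat >> h.py <<'E'
C=np.array([.5503,.0276]); YAW=np.radians(12.35)
ex=np.array([np.cos(YAW),np.sin(YAW)]); ey=np.array([-ex[1],ex[0]])
def W(x,y,z): return np.r_[C+x*ex+y*ey,z]   # case-frame x,y, world z
def quat(flip):
    t=np.r_[ex,0]*flip; z=np.array([0,0,-1.]); return Rn.from_matrix(np.c_[np.cross(t,z),t,z]).as_quat()
E
python3 - <<'E'
from h import *
for f in(1,-1):
    q=r.solve_ik(W(0,0,.32),quat(f)); print(f,None if q is None else np.round(q,2))
f=min((1,-1),key=lambda f:abs(r.solve_ik(W(0,0,.32),quat(f))[5]))
r.reach(W(0,0,.32),quat(f)); s=r.read_state(); p,d=optics.get_image("wrist"); print(f,s["time_s"],s["eef_pos"])
cv2.imwrite("pics/w1.png",cv2.cvtColor(p,cv2.COLOR_RGB2BGR)); np.save("pics/w1.npy",d)
X=pts(p,d,optics.camera_model("wrist"),s); np.save("pics/w1X.npy",X)
g=green(p,d)&(X[...,2]>.05)&(np.linalg.norm(X[...,:2]-C,axis=-1)<.1); rep(X,g)
rel=X[...,:2]-C; cx=rel@ex; cy=rel@ey
L=(d>0)&(p.max(-1)<70)&(X[...,2]>.097)&(abs(cy)<.085)&(cx>.01)&(cx<.08)
Q=np.c_[cx[L],cy[L],X[L][:,2]]; print("lid",len(Q),np.percentile(Q,[1,50,99],axis=0).round(4).tolist())
b=abs(Q[:,1])<.07; print("slope dx/dz,x0 at z",np.polyfit(Q[b,2],Q[b,0],1))
P=(d>0)&(abs(cy)<.09)&(cx<-.04)&(cx>-.06); print("platform z",np.median(X[P][:,2]))
E
```

```text
1 [-0.09  0.35  1.34 -0.    1.46 -0.3 ]
-1 [-0.09  0.35  1.34 -0.    1.46  2.84]
1 2.1333 [0.55012856 0.02853958 0.31991959]
green n 328 z pct [0.06   0.0894 0.0907 0.0912]
all 328 544.4466552734375 57.90949249267578 59.594940185546875 87.05502319335938 12.168207168579102
rim 298 544.3805541992188 58.21592330932617 59.594940185546875 86.42809295654297 12.168207168579102
lid 24397 [[0.0109, -0.0593, 0.1024], [0.0467, 0.0118, 0.366], [0.0723, 0.0677, 0.392]]
slope dx/dz,x0 at z [-0.00068826  0.04637532]
platform z 0.34591269603076935
```

View pics/w1.png

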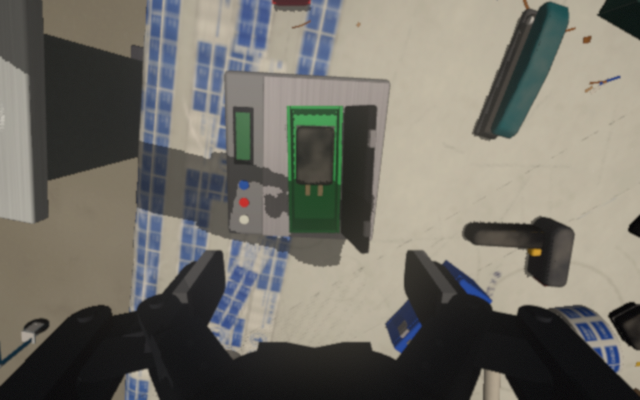

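The wrist view shows the case centred at (316,170), with the lid leaning back at (358,180) and the space behind it clear. The shadowed green was missed, so I'll refit offline with looser thresholds.

Run:
```python
from h import *
p=cv2.cvtColor(cv2.imread("pics/w1.png"),cv2.COLOR_BGR2RGB).astype(int); X=np.load("pics/w1X.npy")
z=X[...,2]; rel=X[...,:2]-C; cx=rel@ex; cy=rel@ey
v,u=np.mgrid[:400,:640]; box=(u>280)&(u<385)&(v>95)&(v<258)
g=box&(p[...,1]>1.6*p[...,0])&(p[...,1]>1.6*p[...,2])&(p[...,1]>25)
rep(X,g)
L=box&(p.max(-1)<75)&~g&(z>.097)&(z<.2)&(cx>.015)
Q=np.c_[cx[L],cy[L],z[L]]; print("lid",len(Q),np.percentile(Q,[1,50,99],axis=0).round(4).tolist())
b=(abs(Q[:,1])<.065)&(Q[:,2]<.14); print("slope",np.polyfit(Q[b,2],Q[b,0],1))
P=(v>100)&(v<220)&(u>268)&(u<280); print("platform",np.median(z[P]))
```

```text
green n 3103 z pct [0.044  0.0464 0.0901 0.091 ]
all 3103 550.4642944335938 29.551475524902344 61.77147674560547 146.1029510498047 11.22344970703125
rim 824 550.4674682617188 29.63324737548828 61.7269287109375 146.18658447265625 10.969110488891602
lid 3773 [[0.0341, -0.069, 0.0981], [0.0446, 0.0081, 0.1332], [0.0563, 0.0741, 0.1493]]
slope [0.29874187 0.00484379]
platform 0.041671794685989305
```

Lid angle is about 1.86 rad, the rim is at z = 0.090 and the platform at 0.042. All three views agree. Next I close the lid by pushing it from behind along the hinge arc.

```bash
sed -i 's/^C=.*/C=np.array([.5503,.0283]); YAW=np.radians(11.9)/' h.py
python3 - <<'E'
from h import *
q=quat(1); te=r.tip_extent; H=.0145
def P(cx,z): return W(cx+H,0,z+te)   # place the fingers' -x bottom corner
command_gripper(0,40)
r.reach(P(.072,.20),q); r.move_straight(P(.072,.127),q,speed=.15,max_force=8)
for th in(1.7,1.4,1.1,.8,.55,.3,.12):
    c=P(.031-.04*np.cos(th)+.010*np.sin(th),.090+.04*np.sin(th)+.010*np.cos(th))
    hit=r.move_straight(c,q,speed=.10,max_force=12)
    print(th,hit,r.read_state()["contact_force"].round(1))
hit=r.move_straight(P(-.009,.092),q,speed=.03,max_force=6); s=r.read_state()
print(hit,s["eef_pos"][2]-te,s["contact_force"].round(1))
r.move_straight(s["eef_pos"]+[0,0,.12],speed=.2)
r.reach(W(0,0,.24),q); s=r.read_state(); p,d=optics.get_image("wrist"); print(s["time_s"])
cv2.imwrite("pics/w2.png",cv2.cvtColor(p,cv2.COLOR_RGB2BGR)); X=pts(p,d,optics.camera_model("wrist"),s); np.save("pics/w2X.npy",X)
p,d=optics.get_image("side"); cv2.imwrite("pics/s2.png",cv2.resize(cv2.cvtColor(p,cv2.COLOR_RGB2BGR)[140:260,215:365],None,fx=4,fy=4))
E
```

```text
1.7 False [-0.2  0.6  0.2]
1.4 False [ 0.8 -0.7 -0.1]
1.1 False [-0.  -1.5  1.1]
0.8 False [-0.4  0.3  0.9]
0.55 False [0.1 0.9 0.2]
0.3 False [-0.8  0.4  0.9]
0.12 False [ 0.   0.5 -0.6]
True 0.10002745223621257 [-0.9 -0.3  6.4]
7.4417
```

View pics/w2.png

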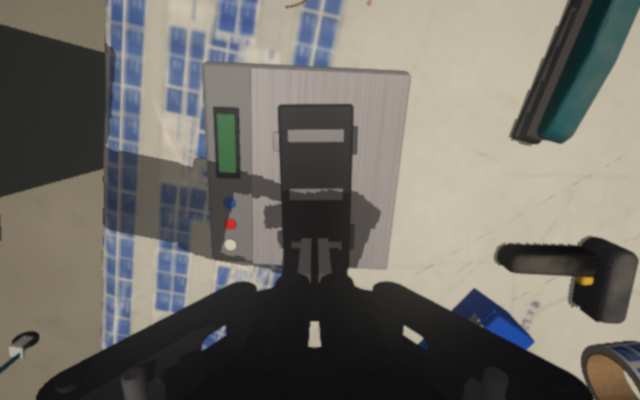

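View pics/s2.png

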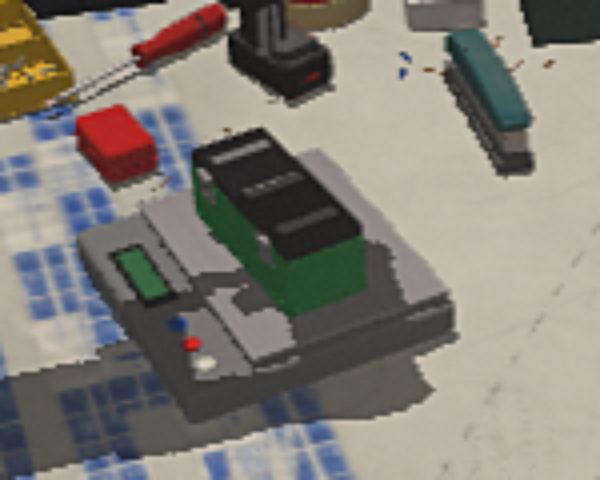

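The lid is flat shut: the wrist view shows the black lid at (316,180) and the tip touched at z = 0.100 m. I check whether the case shifted, then grip.

Run:
```python
from h import *
p=cv2.imread("pics/w2.png").astype(int); X=np.load("pics/w2X.npy"); z=X[...,2]
v,u=np.mgrid[:400,:640]; m=(u>265)&(u<370)&(v>95)&(v<236)&(z>.094)&(z<.106)
rel=X[...,:2]-C; cx=rel@ex; cy=rel@ey
print("z",np.median(z[m]),"y max",np.percentile(cy[m],99.8))
for a,b in((.055,.07),(.02,.035),(0,.015)):
    k=m&(cy>a)&(cy<b); print(a,cx[k].min(),cx[k].max(),z[k&(cx<-.02)].mean(),z[k&(cx>.02)].mean())
```

```text
z 0.09962419496602137 y max 0.07543312444291005
0.055 -0.03097720014301709 0.03094906304151211 0.09939192773258557 0.09941940356228524
0.02 -0.030522897816876535 0.031200841822271737 0.09944820406580947 0.09938145726435937
0 -0.03077081233862947 0.03144257935160391 0.09950715017657646 0.09939427382147571
```

Run:
```python
from h import *
q=quat(1)
command_gripper(.085)
hit=r.move_straight(W(.0002,0,.074),q,speed=.12,max_force=10); s=r.read_state(); print(hit,s["eef_pos"])
command_gripper(.050,80); s=r.read_state(); print(s["grip_width"],s["grip_force"],s["contact_force"].round(1)); z0=s["eef_pos"]
r.move_straight(z0+[0,0,.02],speed=.05); print(r.read_state()["contact_force"].round(2),r.read_state()["torque"].round(3))
r.move_straight(z0+[0,0,.12],speed=.06); r.hold(.5)
s=r.read_state(); print(s["time_s"],s["eef_pos"]-z0,s["grip_width"],s["grip_force"],s["contact_force"].round(2))
p,d=optics.get_image("side"); X=pts(p,d,optics.camera_model("side"))
cv2.imwrite("pics/s3.png",cv2.resize(cv2.cvtColor(p,cv2.COLOR_RGB2BGR)[80:260,190:390],None,fx=3,fy=3))
g=green(p,d)&(X[...,2]>.10)&(np.linalg.norm(X[...,:2]-C,axis=-1)<.12); G=X[g]
cy=(G[:,:2]-C)@ey
for a in(-.07,-.05,.03,.05):
    k=(cy>a)&(cy<a+.02); print(a,k.sum(),np.percentile(G[k,2],[3,97]).round(4) if k.sum()>5 else "")
```

```text
False [0.55094375 0.02833835 0.07469513]
0.06148144153502734 88.62154215574265 [-0.8  0.1  4.7]
[-0.48 -0.37 -4.24] [-0.062 -0.031 -0.026]
13.0833 [-5.93117264e-07 -4.98190676e-06  1.19992873e-01] 0.061096109087513166 87.67199903726578 [ 0.51  0.27 -5.57]
-0.07 19 [0.1626 0.2067]
-0.05 14 [0.1638 0.1874]
0.03 8 [0.1631 0.1794]
0.05 8 [0.1629 0.1695]
```

View pics/s3.png

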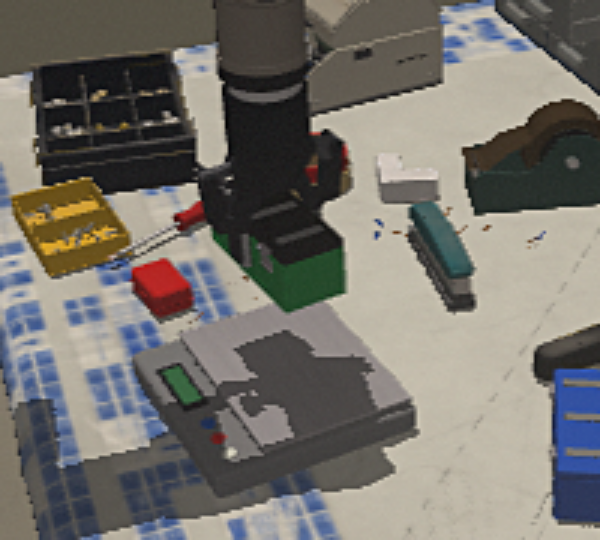

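The side view shows the closed case held level above the scale, at (285,255) in the crop. The underside is at about 0.163 m at both ends, which is 12 cm above the platform, so I'm handing in.

Run:
```python
from h import *
r.hold(.3); s=r.read_state(); print(s["grip_width"],s["eef_pos"],np.abs(s["dq"]).max()); print(r.finish_job())
```

```text
0.06125219267181877 [0.55087569 0.02831463 0.19475402] 0.0019773791626486745
the job is handed in; nothing more can be done
None
```

The lid is shut, and the arm is holding the closed green case still and level about 12 cm above the scale platform. I handed the job in just after 13 s on the robot clock, and the arm never went near the other things on the bench.

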